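# Take the steam temperature through the pot's vent

### The job

First flip the hinged cover on the pot's lid right over onto its back, so that the vent hole is free. Then draw the thermometer out of its wooden stand by its handle and lower its stem upright into the hole, without ever touching the pot, lid or cover with it, until the tip is about 40 mm below the rim of the hole. Finish while still holding it there, still and centred in the hole; do not let go, and leave the mug, bowl, jar and spoon alone.

Things in the scene. Friction and masses are not known exactly. Their poses are not given: they have to be found in the camera images.
- hole (a point): centre of the vent hole in the middle of the pot's lid, at the top rim of its raised boss, 100 mm above the table. The hole, 22 mm across, goes straight down through the boss (40 mm across, 6 mm above the lid) into empty space, free for 80 mm. Axes are the pot's: z up, -x points from the hole towards the closed cover's fin, y lies along the cover's hinge
- vent_cover (a joint): angle of the steel vent cover: 0 closed, flat over the hole; 2.75 flipped over, lying on its back. Turns freely: falls shut if let go below about 1.4 rad, falls open by itself beyond about 1.6 rad. The cover is a 3 mm leaf: a disc 36 mm across over the hole and a tongue 12 mm wide running 70 mm from the hinge; at the tongue's end a fin stands up
- fin (a point): centre of the cover's upright fin: 12 mm wide along y (the hinge direction; grasp it across this width), 5 mm thick along x, 30 mm high along z; closed, its top is 133.5 mm above the table. It turns with the cover, 67.5 mm out from the hinge and 16.5 mm above it when closed; its axes are the pot's when closed
- hinge (a point): point in the middle of the cover's hinge line, 24 mm from the hole's centre along the pot's +x, 102 mm above the table; the hinge line lies along its y axis; the opening turn is positive about +y
- probe: the thermometer: an upright steel stem 8 mm thick and 100 mm long below a black square handle; its origin is the tip of the stem (lower end), z points up the stem to the handle. About 80 g, loose
- probe_handle (a point): centre of the thermometer's handle, 130 mm above the stem's tip. The handle is a square bar 26 x 26 mm and 60 mm high with sides facing its x and y axes
- stand: wooden stand, fixed, origin under its middle: a 70 x 70 mm board with its top 108 mm above the table, on two side walls. The thermometer hangs in it upright, its stem in a 17 mm hole and its handle resting on the board
- mug: bystander: white mug, 80 mm across, 85 mm high, origin under its middle
- bowl: bystander: blue bowl, 130 mm across, 55 mm high, origin under its middle
- jar: bystander: glass jar, 66 mm across, 100 mm high, origin under its middle
- spoon: bystander: wooden spoon 240 mm long, lying flat
- pot: heavy aluminium pot that does not move, with its lid and cover; origin under its middle, 100 mm straight below the hole's rim. The flat lid is 228 mm across, its top 94 mm above the table. Lid handles and pot handles, up to 114 mm above the table, stand 88 to 147 mm from the middle along its +y and -y
There are look-alikes about, which are no part of the job. Of the things like the probe, leave any that is red; of the rest the smaller one is meant.

How it is judged:
On the way, in this order (a step that is already met when the one before it is completed fails the run):
1. the vent cover is flipped right over (value of joint vent_cover above 2.5 rad), for 0.2 s.
2. the thermometer is drawn up out of its stand (height (world z) of probe above 0.104 m and contact force between the fingers and probe above 0.5 N), for 0.1 s.
3. the stem's tip is in the hole (horizontal distance between probe and hole below 0.008 m and z of probe in the frame of hole below -0.005 m), for 0.1 s.
At the end, for the whole second after the job is handed in: The gripper holds the thermometer still (under 20 mm/s) and upright (within 4 degrees), its tip 28 to 52 mm below the rim of the hole and within 4 mm of the hole's axis, not touching the pot, lid or cover, and the vent cover lies flipped over (beyond 2.5 rad) (horizontal distance between probe and hole below 0.004 m and z of probe in the frame of hole between -0.052 and -0.028 m and angle between probe's own z axis and vertical below 0.07 rad and linear speed of probe below 0.02 m/s and contact force between the fingers and probe above 0.5 N and contact force between probe and pot below 0.2 N and value of joint vent_cover above 2.5 rad); the arm keeps its last pose, push and grip.
It fails at once if the thermometer touches the pot, its lid or the cover (contact force between probe and pot above 0.3 N).
It fails at once if the mug is disturbed (distance of mug from where it was at the start of the episode above 0.03 m).
It fails at once if the bowl is disturbed (distance of bowl from where it was at the start of the episode above 0.03 m).
It fails at once if the jar is disturbed (distance of jar from where it was at the start of the episode above 0.03 m).
It fails at once if the spoon is disturbed (distance of spoon from where it was at the start of the episode above 0.03 m).
It also fails if it takes over 61 s, if anything falls off the work surface, if the arm or the gripper's body presses on something with over 40 N, if the wrist force passes 120 N, or if a joint passes its speed limit or range.

### The arm

A 6-joint arm with a two-finger parallel gripper is mounted at the origin on the work surface. World frame = base frame: x ahead of the robot, y to its left, z up, the work surface at z = 0. Lengths are in m, angles in rad, forces in N, time in s.
With the tool pointing down it reaches from about 0.375 to 0.925 m from the base axis. Payload 5.7 kg.
Tool frame: the origin (TCP) lies midway between the tips of the shut fingers; the grasp point (between the pads) lies 19 mm behind it; z points along the fingers, x is the direction in which the jaws open and shut, and the axes are right-handed (so a half turn about z gives the same grasp; the last joint's range is limited). The gripper opens to 88 mm and grips with 3 to 60 N. Pads are 20 mm wide; open, the fingers measure 115 mm over their backs; the gripper's body (75 mm by 178 mm) begins 61 mm behind the grasp point.
Start: joints at [-1.299, 0.359, 1.51, -0, 1.272, -0.115], TCP at [0.226, -0.556, 0.223] pointing down, gripper open.
Joint ranges: [-2.97, 2.97], [-1.01, 2.36], [0.21, 2.38], [-0.96, 4.11], [0.2, 2.71], [-2.98, 2.98]. Speed limits (rad/s): [2.39, 2.39, 3.14, 3.14, 3.14, 3.14].

### API

Orientations are given as a unit quaternion [x, y, z, w].
In Python, from bench import move_ptp, servo_line, goto_joints, move_gripper, sleep, inverse_kinematics, capture, PlanningError, close_job, spot_in, silhouettes, current_clock, current_joint_pos, current_qvel, current_joint_torque, current_position, current_orientation, current_force, current_torque, current_finger_gap gives the robot as it stands. Calls block until the motion is done:
- move_ptp(position, orientation): joint-space move of the TCP to a pose.
- servo_line(position, orientation=None, rate=0.15, contact_N=None): straight line of the TCP; orientation=None keeps the orientation; rate is the mean speed in m/s. With contact_N (N) it stops when the force on the tool has changed by that much, and returns True; else False.
- goto_joints(angles): joint-space move.
- move_gripper(opening): finger opening in m; the grip force is fixed at half the most; returns when the fingers have stopped.
- sleep(seconds).
- inverse_kinematics(position, orientation): joint angles nearest the present ones, or None.
- capture(name): name is "scene" or "side" or "wrist"; returns a dict with "image" (480x640x3 uint8, blue, green, red), "range_z" (480x640 float32, m along the optical axis (not along the pixel's ray), 0 where there is no reading), "intrinsics" (3x3 intrinsics, pixels), "k1" (the pictures are not rectified: a ray, as slopes to the right and down, at radius r is drawn at 1 + k1 r^2 times it, then the intrinsics apply), "R" (3x3) and "t" (3): a world point X has camera coordinates R X + t. Camera axes: x right, y down, z forward; pixel columns grow to the right and rows downward; lengths in m; the calibration is good to about 2 mm. A picture is of the moment at which its call begins.
A pose or a line that the arm cannot do raises PlanningError and nothing moves.
- close_job(): hands the job in, once; it reports no verdict.
Trained networks look in the newest picture that a camera, given by its name, has taken for a name from the list of things; names that differ only in an ending like _2 or _b are one class to them, and where a whole thing is asked for, a point or a joint stands for the part that bears it (a point fixed in the world has none). Each returns a list of dicts, best first, with "conf" (0 to 1); they miss things now and then, are a little off and sometimes report something else, mostly with a low value. They report only what shows in the picture. A call takes as long as a camera call. They do not tell look-alikes from the thing itself.
- spot_in(camera, query): "xy" ([column, row] in pixels, amid what is visible of it).
- silhouettes(camera, query): "region" (480x640 bool, what is visible of it) and "xy" ([column, row] in pixels, amid what is visible of it).
Readings, each from a call of its own:
- current_clock(): time.
- current_joint_pos(): joint angles.
- current_qvel(): joint speeds.
- current_joint_torque(): joint torques, N m.
- current_position(): TCP position.
- current_orientation(): TCP orientation.
- current_force(): force on the tool from outside, world axes, zero at the start.
- current_torque(): the same for the moment, N m.
- current_finger_gap(): finger opening in m.
Only numpy, scipy, OpenCV 4.12 (cv2) and the standard library are available. Lean on these libraries where they do the work, as an engineer would, in place of code of your own. Each camera call takes 0.05 s, during which the arm holds its last target.

## Working session

There is one attempt and no reset: what is moved stays moved. The work goes in short steps, each a Python script; the robot and the scene stay as the last script left them, time stands still between calls to the robot, and variables do not carry over. Pictures are saved under pics/ and viewed, and the job is handed in when it is done.

```bash
ls; mkdir -p pics
python3 - <<'E'
from bench import *
import cv2
for n in ["scene","side","wrist"]:
    c=capture(n); cv2.imwrite(f"pics/{n}0.png",c["image"])
    print(n,c["k1"],c["intrinsics"].tolist(),c["R"].round(3).tolist(),c["t"].round(3).tolist())
    for q in ["probe","pot","stand","fin","vent_cover","mug","bowl","jar","spoon","probe_handle"]:
        try: print(q,[(d["conf"].__round__(2),[int(v) for v in d["xy"]]) for d in spot_in(n,q)])
        except Exception as e: print(q,e)
print(current_clock())
E
```

```text
pics
scene 0.005923429814802466 [[494.10481855876014, 0.0, 315.8046178050407], [0.0, 494.10481855876014, 244.67409307797465], [0.0, 0.0, 1.0]] [[-0.364, 0.931, -0.011], [0.614, 0.232, -0.754], [-0.7, -0.282, -0.656]] [0.074, -0.292, 1.551]
probe [(0.76, [335, 223]), (0.76, [322, 262]), (0.66, [369, 179])]
pot [(0.59, [191, 223])]
stand [(0.6, [341, 246])]
fin [(0.75, [190, 208])]
vent_cover [(0.74, [189, 205])]
mug [(0.96, [303, 336]), (0.63, [189, 205]), (0.33, [332, 225])]
bowl [(0.73, [198, 315])]
jar [(0.58, [118, 276])]
spoon [(0.95, [488, 320])]
probe_handle [(0.93, [332, 219]), (0.8, [373, 182]), (0.7, [319, 263])]
side -0.06378652202373038 [[510.9065278845413, 0.0, 327.0369367136884], [0.0, 510.9065278845413, 249.00134335689953], [0.0, 0.0, 1.0]] [[-0.663, -0.749, 0.018], [-0.393, 0.327, -0.86], [0.638, -0.577, -0.511]] [0.468, 0.28, 0.748]
probe [(0.83, [287, 244]), (0.7, [335, 259]), (0.64, [440, 235]), (0.62, [374, 292])]
pot [(0.73, [444, 237])]
stand [(0.86, [333, 304]), (0.22, [339, 260])]
fin [(0.74, [451, 212]), (0.22, [331, 304])]
vent_cover [(0.74, [449, 214])]
mug [(0.73, [247, 256])]
bowl [(0.56, [319, 222]), (0.51, [335, 305])]
jar [(0.67, [386, 198])]
spoon [(0.7, [172, 428])]
probe_handle [(0.86, [337, 263]), (0.82, [372, 292]), (0.72, [287, 245])]
wrist -0.03759390051128015 [[370.9174424103805, 0.0, 323.01879463467134], [0.0, 370.9174424103805, 237.8967338588833], [0.0, 0.0, 1.0]] [[0.378, -0.926, -0.001], [-0.894, -0.365, 0.259], [-0.24, -0.097, -0.966]] [-0.6, -0.031, 0.389]
probe []
pot []
stand []
fin []
vent_cover []
mug []
bowl []
jar []
spoon []
probe_handle []
1.65
```

View pics/scene0.png

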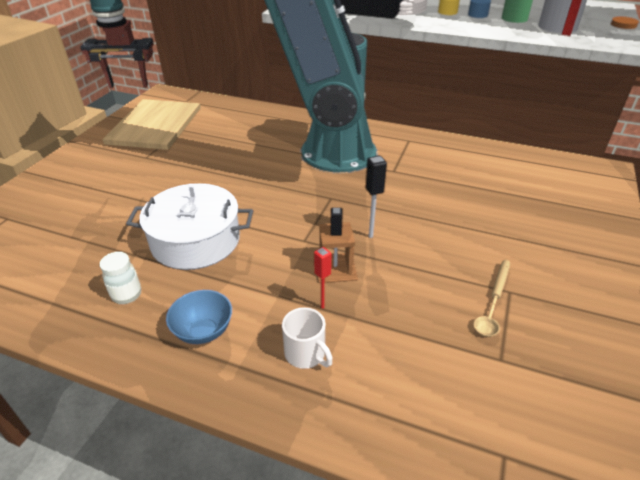

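View pics/side0.png

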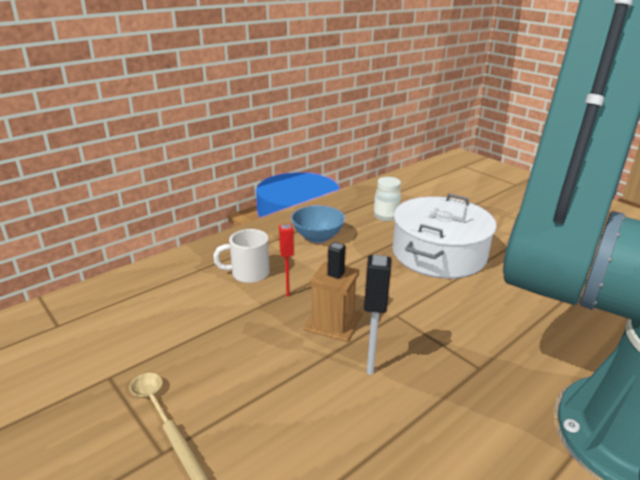

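The small black thermometer hanging in the stand is at scene (336,221) and side (337,260). The look-alikes are the red one at scene (322,262) and the large black one at scene (375,175). I choose the one in the stand: it isn't red and is the smaller of the two black ones. Next I'll take close crops and 3D points.

```bash
cat > h.py <<'E'
from bench import *
import numpy as np, cv2
def cloud(c):
    K=c["intrinsics"];z=c["range_z"].astype(float)
    v,u=np.mgrid[0:480,0:640]
    d=np.array([(c["k1"]),0,0,0.])
    p=cv2.undistortPointsIter if 0 else None
    xd=(u-K[0,2])/K[0,0]; yd=(v-K[1,2])/K[1,1]
    x,y=xd.copy(),yd.copy()
    for _ in range(20):
        f=1+c["k1"]*(x*x+y*y); x=xd/f;y=yd/f
    P=np.stack([x*z,y*z,z],-1)
    W=(P-c["t"])@c["R"]
    W[z<=0]=np.nan
    return W
def proj(c,X):
    X=np.atleast_2d(X)@c["R"].T+c["t"]; s=X[:,:2]/X[:,2:]
    s=s*(1+c["k1"]*(s**2).sum(1,keepdims=True))
    return s*np.diag(c["intrinsics"])[:2]+c["intrinsics"][:2,2]
def crop(c,x0,y0,x1,y1,k,name):
    cv2.imwrite(name,cv2.resize(c["image"][y0:y1,x0:x1],None,fx=k,fy=k,interpolation=cv2.INTER_CUBIC))
E
python3 - <<'E'
from h import *
np.set_printoptions(precision=4,suppress=True)
for n in ["scene","side"]:
    c=capture(n); W=cloud(c)
    np.savez(f"{n}.npz",W=W,**{k:c[k] for k in c})
    if n=="scene": crop(c,290,140,410,320,3,"pics/c1.png"); crop(c,120,170,270,280,5,"pics/c2.png")
    else: crop(c,270,210,410,390,3,"pics/c3.png"); crop(c,380,180,510,280,5,"pics/c4.png")
    for q in ["probe","pot","fin","vent_cover","mug","bowl","jar","spoon","probe_handle","stand"]:
        for s in silhouettes(n,q):
            if s["conf"]<.4: continue
            P=W[s["region"]];P=P[~np.isnan(P[:,0])]
            if len(P)<5: continue
            print(n,q,round(s["conf"],2),np.array(s["xy"]).astype(int),len(P),"med",np.median(P,0),"lo",np.percentile(P,3,0),"hi",np.percentile(P,97,0))
E
```

```text
scene probe 0.76 [334 223] 359 med [0.5117 0.1666 0.1431] lo [0.4976 0.1559 0.0215] hi [0.5176 0.1788 0.1693]
scene probe 0.69 [374 176] 829 med [0.3727 0.2109 0.1814] lo [0.3563 0.1904 0.0261] hi [0.3865 0.2292 0.2235]
scene pot 0.57 [192 224] 7131 med [ 0.5679 -0.1683  0.0934] lo [ 0.4426 -0.2941  0.0138] hi [ 0.6403 -0.0847  0.1053]
scene pot 0.49 [340 252] 1391 med [0.5154 0.1789 0.0737] lo [0.4652 0.131  0.004 ] hi [0.5493 0.2117 0.1098]
scene fin 0.8 [189 205] 229 med [ 0.5239 -0.199   0.1046] lo [ 0.4902 -0.2124  0.0988] hi [ 0.5548 -0.1775  0.1289]
scene vent_cover 0.47 [189 204] 250 med [ 0.5233 -0.2008  0.1046] lo [ 0.4853 -0.2226  0.0945] hi [ 0.5567 -0.1783  0.129 ]
scene mug 0.67 [305 337] 2465 med [0.7641 0.191  0.0497] lo [0.71   0.152  0.0003] hi [0.7864 0.2469 0.0852]
scene bowl 0.91 [196 316] 2736 med [ 0.7567 -0.041   0.0291] lo [ 0.7155 -0.0834  0.0043] hi [0.8309 0.0298 0.0559]
scene jar 0.94 [119 275] 1574 med [ 0.7578 -0.2231  0.0695] lo [ 0.7193 -0.264   0.0033] hi [ 0.7763 -0.2076  0.1022]
scene spoon 0.72 [490 321] 641 med [0.5446 0.5203 0.0122] lo [0.3662 0
[... 1158 characters left out ...]
339 0.0536]
side jar 0.9 [387 201] 968 med [ 0.7248 -0.2178  0.0615] lo [ 0.708  -0.2623  0.0019] hi [ 0.7637 -0.2044  0.0992]
side spoon 0.88 [171 427] 1802 med [0.4551 0.5246 0.0138] lo [ 0.3584  0.495  -0.    ] hi [0.5836 0.5389 0.0198]
side probe_handle 0.96 [286 243] 656 med [0.6167 0.1836 0.1224] lo [ 0.6062  0.0493 -0.0013] hi [0.7734 0.1965 0.1593]
side probe_handle 0.9 [371 292] 1761 med [0.355  0.2181 0.1768] lo [0.3381 0.202  0.0135] hi [0.3687 0.233  0.2232]
side probe_handle 0.64 [338 261] 610 med [0.4903 0.1738 0.1434] lo [0.4832 0.1519 0.1091] hi [0.5061 0.1804 0.1675]
side stand 0.57 [333 304] 3052 med [0.4845 0.1894 0.0551] lo [0.4546 0.125  0.0029] hi [0.525  0.2119 0.1089]
```

View pics/c1.png

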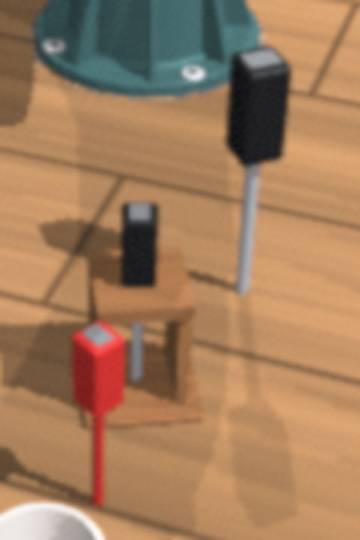

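View pics/c2.png

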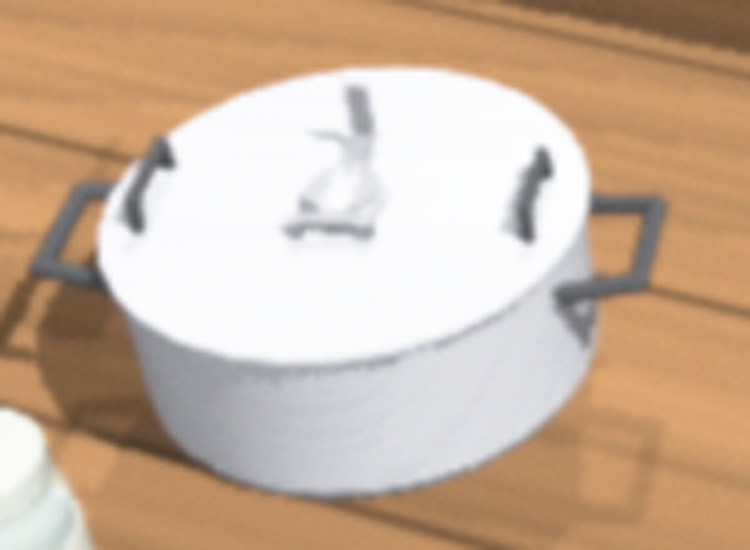

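View pics/c4.png

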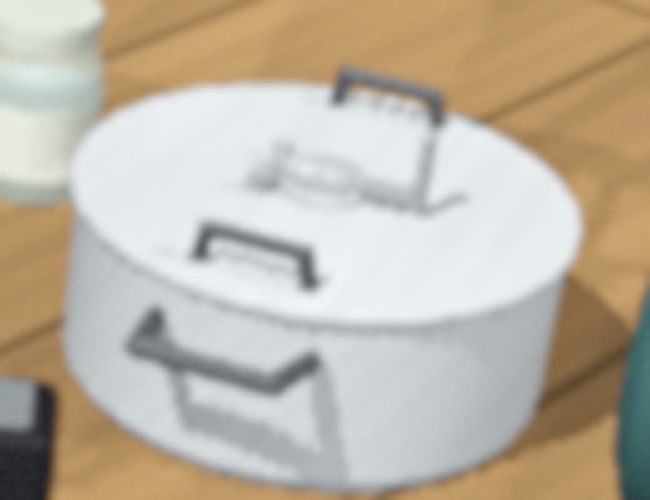

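The crop shows the small black thermometer in the stand, so the choice is confirmed. On the pot, the hinge faces the jar and the fin faces the robot base. I'll fit the geometry next.

Run:
```python
from h import *
from scipy.optimize import least_squares
np.set_printoptions(precision=4,suppress=True)
for n in ["scene","side"]:
    W=np.load(n+".npz")["W"].reshape(-1,3); W=W[~np.isnan(W[:,0])]
    m=(np.hypot(W[:,0]-.53,W[:,1]+.19)<.2)
    P=W[m]
    top=P[(P[:,2]>.09)&(P[:,2]<.098)]
    print(n,len(top),"ztop",np.median(top[:,2]))
    # boundary: per-angle max radius
    c0=np.median(top[:,:2],0)
    for it in range(4):
        d=top[:,:2]-c0; a=np.arctan2(d[:,1],d[:,0]); r=np.hypot(*d.T)
        b=((a+np.pi)/(2*np.pi)*48).astype(int); pts=np.array([top[b==k][:,:2][np.argmax(r[b==k]*(r[b==k]<.125))] for k in range(48) if (b==k).any()])
        s=least_squares(lambda p:np.hypot(pts[:,0]-p[0],pts[:,1]-p[1])-p[2],[*c0,.114],loss="soft_l1",f_scale=.002).x; c0=s[:2]
    print("circle",s)
    hi=P[(P[:,2]>.1015)]; d=np.hypot(*(hi[:,:2]-s[:2]).T)
    for lo,up,l in [(.08,.15,"handles"),(0,.06,"mid")]:
        h=hi[(d>lo)&(d<up)]
        if l=="handles":
            A=h[h[:,1]>s[1]];B=h[h[:,1]<s[1]]; v=A.mean(0)-B.mean(0); print("handles",A.mean(0),B.mean(0),len(A),len(B),"yaw(y)",np.degrees(np.arctan2(-v[0],v[1])),"mid",(A.mean(0)+B.mean(0))/2)
        else:
            f=h[h[:,2]>.112]; print("fin",f.mean(0) if len(f) else 0,len(f),"max z",h[:,2].max()); v=s[:2]-f.mean(0)[:2]; print("yaw fin",np.degrees(np.arctan2(v[1],v[0])),np.hypot(*v))
    # probe handle top
    m=(np.hypot(W[:,0]-.502,W[:,1]-.168)<.04)&(W[:,2]>.11)
    H=W[m];T=H[H[:,2]>.163]
    if len(T): print("handle top",len(T),T.mean(0),T.min(0),T.max(0)); print(cv2.minAreaRect((T[:,:2]*1000).astype(np.float32)), cv2.minAreaRect((H[:,:2]*1000).astype(np.float32)))
    m=(abs(W[:,0]-.502)<.07)&(abs(W[:,1]-.175)<.07)&(abs(W[:,2]-.108)<.004)
    B=W[m]; print("board",len(B),cv2.minAreaRect((B[:,:2]*1000).astype(np.float32)))
```

```text
scene 3991 ztop 0.09450539949179435
circle [ 0.5325 -0.1938  0.1136]
handles [ 0.5087 -0.1042  0.1113] [ 0.5652 -0.2784  0.1111] 64 69 yaw(y) 17.960266050620113 mid [ 0.537  -0.1913  0.1112]
fin [ 0.4917 -0.2072  0.1237] 41 max z 0.13600358221464476
yaw fin 18.20155904111891 0.043028938992093924
handle top 108 [0.5049 0.1649 0.1672] [0.4889 0.1498 0.1631] [0.5182 0.1798 0.1711]
((502.56121826171875, 164.76060485839844), (28.54987144470215, 25.3336124420166), 20.090730667114258) ((507.2372741699219, 168.26806640625), (66.69342041015625, 63.681331634521484), 35.235931396484375)
board 559 ((503.0476379394531, 166.0314483642578), (75.12775421142578, 70.54560852050781), 27.459400177001953)
side 3321 ztop 0.09237689561363188
circle [ 0.5276 -0.1907  0.1137]
handles [ 0.4977 -0.1028  0.109 ] [ 0.5547 -0.2782  0.1091] 107 84 yaw(y) 17.981862521871204 mid [ 0.5262 -0.1905  0.1091]
fin [ 0.4849 -0.2043  0.1233] 34 max z 0.1334660674657538
yaw fin 17.699898712313246 0.04478867470027768
handle top 128 [0.4954 0.1676 0.1661] [0.4833 0.1494 0.1631] [0.5133 0.182  0.1693]
((496.84722900390625, 166.26486206054688), (25.59259033203125, 31.998432159423828), 24.243507385253906) ((500.6982421875, 171.1771240234375), (52.646663665771484, 45.32987976074219), 50.18422317504883)
board 711 ((499.4271240234375, 166.75904846191406), (70.88752746582031, 74.71531677246094), 27.349742889404297)
```

```bash
cat >> h.py <<'E'
def qd(a): return [np.cos(a/2),np.sin(a/2),0.,0.]   # tool down, jaw axis at world angle a
E
python3 - <<'E'
from h import *
np.set_printoptions(precision=4,suppress=True)
from scipy.spatial.transform import Rotation as Rn
c=capture("wrist"); p=np.array(current_position()); R=Rn.from_quat(current_orientation()).as_matrix()
print(R); C=-c["R"].T@c["t"]; print("cam in tcp",R.T@(C-p)); print("optical axis in tcp",R.T@c["R"][2])
for ang in [108,-72]:
    q=qd(np.radians(ang))
    for P in [(.53,-.19,.3),(.47,-.21,.12),(.57,-.18,.2)]:
        print(ang,P,inverse_kinematics(P,q))
for ang in [20,27,110,117,-70,-63]:
    print(ang,inverse_kinematics((.5,.167,.13),qd(np.radians(ang))),inverse_kinematics((.53,-.19,.2),qd(np.radians(ang))))
E
```

```text
[[ 0.3772 -0.9261 -0.    ]
 [-0.9261 -0.3772  0.0001]
 [-0.0001  0.     -1.    ]]
cam in tcp [ 0.0007 -0.071  -0.1609]
optical axis in tcp [-0.0008  0.259   0.9659]
108 (0.53, -0.19, 0.3) [-0.4669  0.2444  1.4822 -0.      1.415  -2.3519]
108 (0.47, -0.21, 0.12) [-0.5544  0.36    1.8097 -0.      0.9719 -2.4394]
108 (0.57, -0.18, 0.2) [-0.4214  0.3762  1.543  -0.      1.2223 -2.3064]
-72 (0.53, -0.19, 0.3) [-0.4669  0.2444  1.4822 -0.      1.415   0.7897]
-72 (0.47, -0.21, 0.12) [-0.5544  0.36    1.8097 -0.      0.9719  0.7022]
-72 (0.57, -0.18, 0.2) [-0.4214  0.3762  1.543  -0.      1.2223  0.8352]
20 [ 0.1913  0.3617  1.7734 -0.      1.0065 -0.1578] [-0.4669  0.3278  1.6193 -0.      1.1944 -0.816 ]
27 [ 0.1913  0.3617  1.7734 -0.      1.0065 -0.28  ] [-0.4669  0.3278  1.6193 -0.      1.1944 -0.9381]
110 [ 0.1913  0.3617  1.7734 -0.      1.0065 -1.7286] [-0.4669  0.3278  1.6193 -0.      1.1944 -2.3868]
117 [ 0.1913  0.3617  1.7734 -0.      1.0065 -1.8508] [-0.4669  0.3278  1.6193 -0.      1.1944 -2.5089]
-70 [ 0.1913  0.3617  1.7734 -0.      1.0065  1.413 ] [-0.4669  0.3278  1.6193 -0.      1.1944  0.7548]
-63 [ 0.1913  0.3617  1.7734 -0.      1.0065  1.2908] [-0.4669  0.3278  1.6193 -0.      1.1944  0.6327]
```

Run:
```python
from h import *
np.set_printoptions(precision=4,suppress=True)
move_ptp((.54,-.19,.27),qd(np.radians(-72)))
c=capture("wrist"); W=cloud(c); np.savez("w1.npz",W=W,**c); cv2.imwrite("pics/w1.png",c["image"])
for q in ["fin","vent_cover"]:
    for s in silhouettes("wrist",q): print(q,s["conf"],s["xy"])
print(proj(c,[[.53,-.192,.1],[.464,-.2125,.1185]]),current_clock())
```

```text
vent_cover 0.95 [321.0, 231.3]
[[320.444  229.2535]
 [319.4875 307.1051]] 4.7167
```

View pics/w1.png

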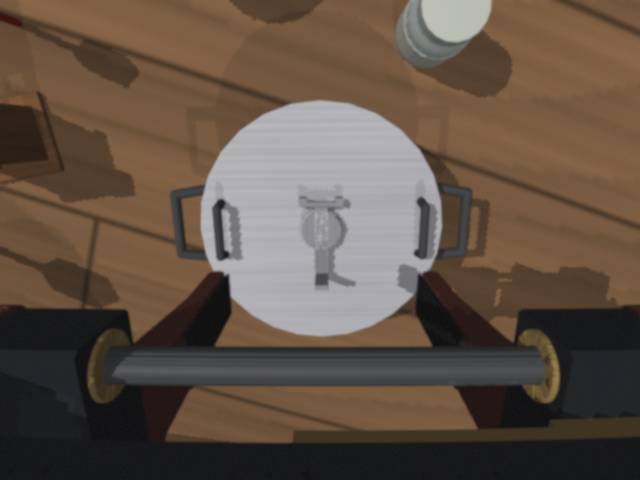

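The wrist view shows the disc at (321,231), fin at (321,280) and hinge at (322,202), which agrees with the fit. Next I'll refine the numbers from this picture.

Run:
```python
from h import *
np.set_printoptions(precision=4,suppress=True)
from scipy.optimize import least_squares
d=np.load("w1.npz"); c={k:d[k] for k in d}; c["k1"]=float(c["k1"]); W=c["W"]
ok=~np.isnan(W[...,0])&(np.hypot(W[...,0]-.53,W[...,1]+.192)<.13)
top=W[ok&(W[...,2]>.088)&(W[...,2]<.1)]
print(np.median(top[:,2]))
m=(ok&(W[...,2]>.085)).astype(np.uint8); 
# colour edge lid circle: bright gray vs wood
im=c["image"].astype(int); sat=im.max(2)-im.min(2)
g=((sat<30)&(im.mean(2)>100)).astype(np.uint8)
g[300:]=0
n,l,st,ce=cv2.connectedComponentsWithStats(g); k=l[231,262]; reg=(l==k).astype(np.uint8)
cs=max(cv2.findContours(reg,cv2.RETR_EXTERNAL,cv2.CHAIN_APPROX_NONE)[0],key=cv2.contourArea)[:,0]
cs=cs[(cs[:,1]<270)]
def res(p):
    # project circle model; compare via distance of ray-plane intersect
    return np.hypot(Q[:,0]-p[0],Q[:,1]-p[1])-p[2]
K=c["intrinsics"]; x=(cs-K[:2,2])/K[0,0]; s=x.copy()
for _ in range(20): s=x/(1+c["k1"]*(s**2).sum(1,keepdims=True))
D=np.c_[s,np.ones(len(s))]@c["R"]; C=-c["R"].T@c["t"]
Q=C+D*((.094-C[2])/D[:,2])[:,None]
r=least_squares(res,[.53,-.192,.114],loss="soft_l1",f_scale=.001); print("lid circle",r.x,np.abs(r.fun).mean())
f=W[ok&(W[...,2]>.115)&(np.hypot(W[...,0]-.53,W[...,1]+.192)<.07)]; print("fin",f.mean(0),len(f),f.min(0),f.max(0)); v=r.x[:2]-f.mean(0)[:2];print(np.degrees(np.arctan2(v[1],v[0])),np.hypot(*v))
h=W[ok&(W[...,2]>.106)&(np.hypot(W[...,0]-.53,W[...,1]+.192)>.08)]
A=h[h[:,1]>-.19].mean(0);B=h[h[:,1]<-.19].mean(0);v=A-B;print("handles",A,B,np.degrees(np.arctan2(-v[0],v[1])),(A+B)/2)
crop({"image":c["image"]},270,170,370,300,5,"pics/w1c.png")
```

```text
0.09287870951355534
lid circle [ 0.5304 -0.1921  0.1127] 0.00027583899796730307
fin [ 0.5598 -0.1832  0.3655] 83388 [ 0.4849 -0.2441  0.1153] [ 0.5886 -0.1246  0.3911]
-163.23392153046262 0.03075035727316405
handles [ 0.5173 -0.1074  0.1897] [ 0.5759 -0.2629  0.2305] 20.680899816291287 [ 0.5466 -0.1851  0.2101]
```

View pics/w1c.png

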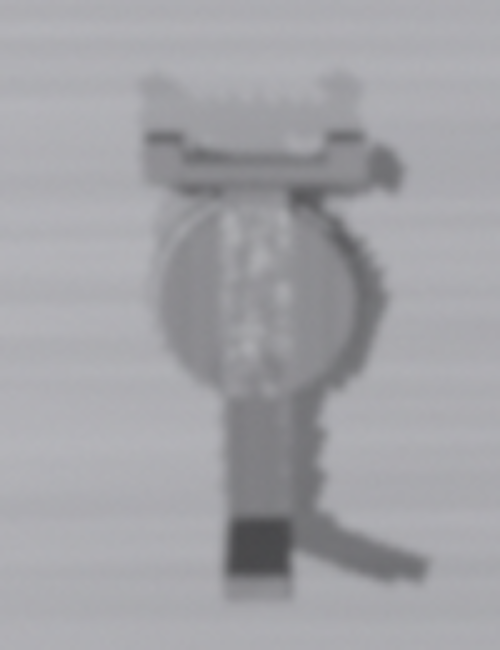

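```bash
cat >> h.py <<'E'
YAW=np.radians(18.); HOLE=np.array([.5304,-.1921,.1]); EX=np.array([np.cos(YAW),np.sin(YAW),0]); EZ=np.array([0,0,1.])
HINGE=HOLE+.024*EX+.002*EZ
QP=qd(YAW-np.pi/2)
def fin(t): return HINGE+(-.0675*np.cos(t)+.0165*np.sin(t))*EX+(.0675*np.sin(t)+.0165*np.cos(t))*EZ
E
python3 - <<'E'
from h import *
np.set_printoptions(precision=3,suppress=True)
off=np.array([0,0,-.0115])
move_gripper(.045)
move_ptp(fin(0)+off+[0,0,.06],QP)
servo_line(fin(0)+off,rate=.08,contact_N=8)
print(np.array(current_position())-fin(0)-off,np.array(current_force()))
move_gripper(.0)
print("gap",current_finger_gap(),np.array(current_force()),current_clock())
c=capture("wrist");cv2.imwrite("pics/w2.png",c["image"])
E
```

```text
[ 0. -0.  0.] [ 0.217 -0.619 -0.309]
gap 0.011880031592884576 [-1.178 -0.705  1.693] 7.5833
```

View pics/w2.png

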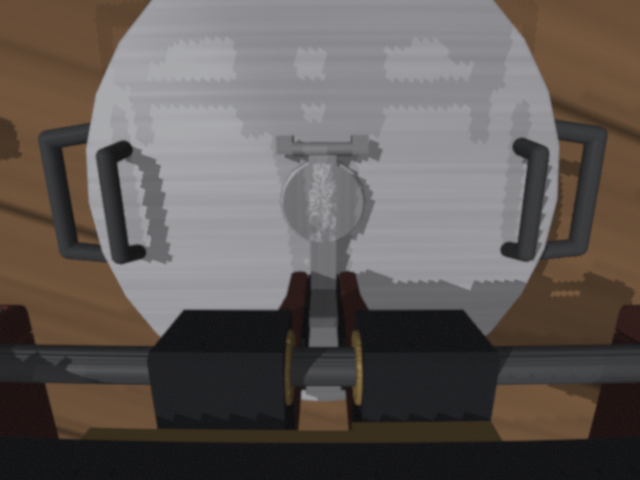

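The gap is 11.9 mm and the fin sits between the fingers at about (322,330). Next I'll drive the arc.

Run:
```python
from h import *
np.set_printoptions(precision=1,suppress=True)
off=np.array([0,0,-.0115])
for t in np.arange(.15,2.26,.15):
    servo_line(fin(t)+off,QP,rate=.09)
    F=np.array(current_force()); print(round(t,2),F,round(current_finger_gap(),4))
    if np.linalg.norm(F)>45: print("stop");break
c=capture("wrist");cv2.imwrite("pics/w3.png",c["image"]);c=capture("side");cv2.imwrite("pics/s3.png",c["image"]);crop(c,360,100,560,290,4,"pics/s3.png")
print(current_clock())
```

```text
0.15 [0.4 0.3 0.1] 0.0118
0.3 [ 0.8 -0.1 -1.9] 0.0115
0.45 [-0.3 -0.8 -1.8] 0.0115
0.6 [ 0.  -0.2 -1.9] 0.0117
0.75 [-0.7 -1.7 -1.6] 0.0116
0.9 [-0.5  0.1 -1.8] 0.0118
1.05 [-1.6 -0.7 -1.1] 0.0118
1.2 [-2.1 -0.4 -0.8] 0.0114
1.35 [-3.7  0.5 -0.5] 0.0117
1.5 [-2.7  2.2  0.9] 0.0116
1.65 [-2.8  4.2  2.8] 0.0115
1.8 [-1.9  4.2  4.5] 0.0111
1.95 [-1.   6.1  4.1] 0.0113
2.1 [-0.3  5.5  5. ] 0.0114
2.25 [-0.5  7.7  5.4] 0.0112
11.7333
```

View pics/w3.png

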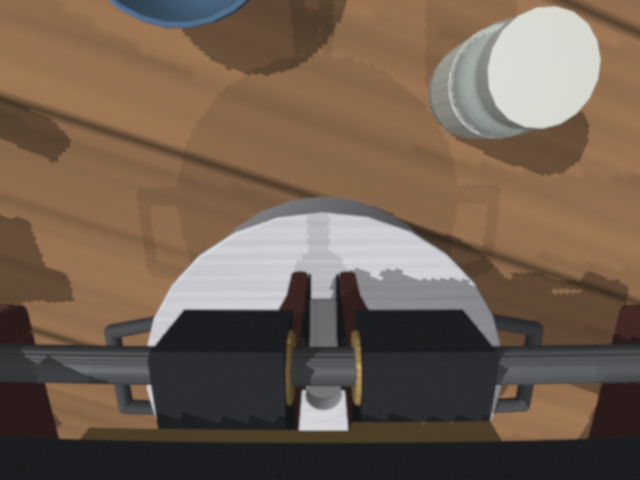

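View pics/s3.png

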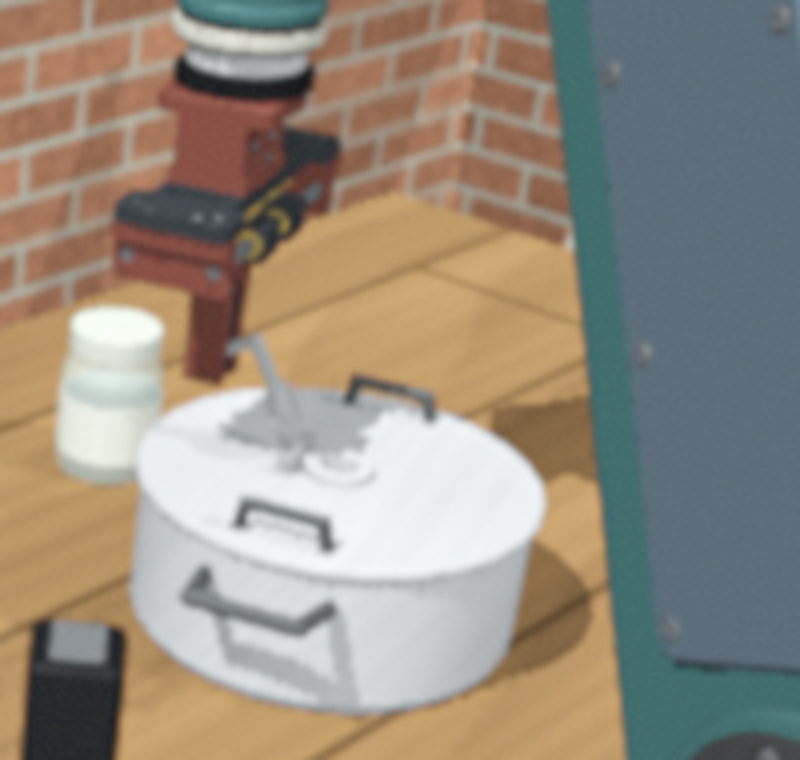

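The cover is past vertical and the fin is still held, so I'll release it.

Run:
```python
from h import *
move_gripper(.045); sleep(.3)
p=np.array(current_position()); servo_line(p+[0,0,.14],rate=.2)
move_ptp((.54,-.19,.27),QP)
c=capture("wrist");W=cloud(c);np.savez("w4.npz",W=W,**c);crop(c,220,130,420,300,4,"pics/w4.png");c=capture("side");crop(c,360,180,510,290,5,"pics/s4.png")
print(current_clock())
```

```text
14.0667
```

View pics/w4.png

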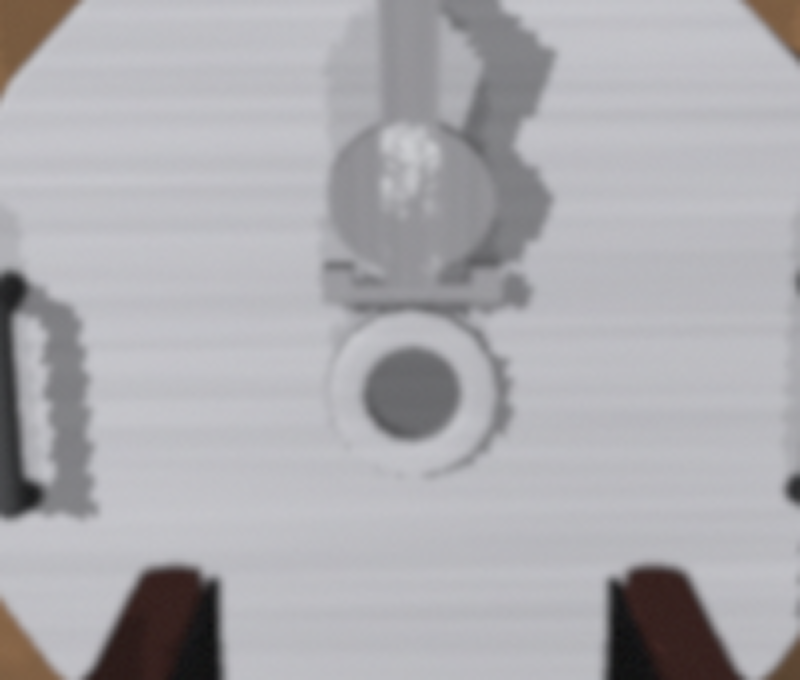

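View pics/s4.png

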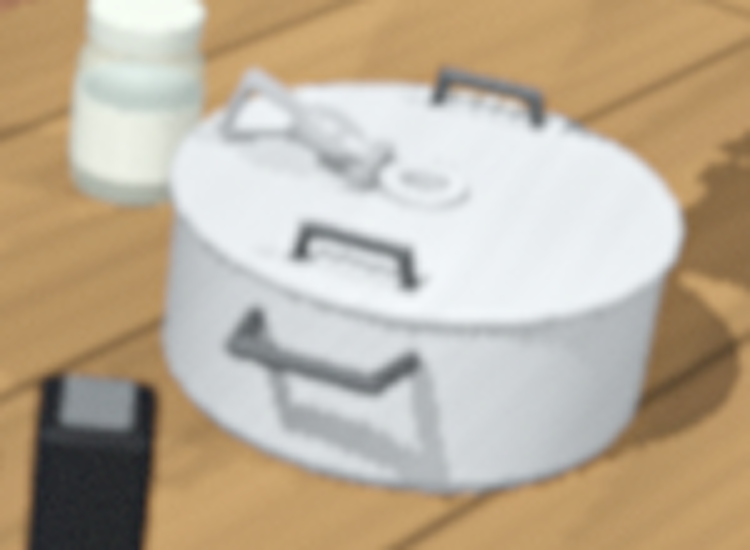

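The cover lies on its back, with the open hole at wrist pixel (322,228). Now I'll measure the hole centre and look at the thermometer from above.

```bash
cat >> h.py <<'E'
def ray(c,px,z):
    K=c["intrinsics"]; x=(np.atleast_2d(px)-K[:2,2])/K[0,0]; s=x.copy()
    for _ in range(20): s=x/(1+float(c["k1"])*(s**2).sum(1,keepdims=True))
    D=np.c_[s,np.ones(len(s))]@c["R"]; C=-c["R"].T@c["t"]
    return C+D*((z-C[2])/D[:,2])[:,None]
E
python3 - <<'E'
from h import *
np.set_printoptions(precision=4,suppress=True)
d=np.load("w4.npz"); c={k:d[k] for k in d}
g=cv2.cvtColor(c["image"],cv2.COLOR_BGR2GRAY)[205:252,300:346]
g=cv2.resize(g,None,fx=8,fy=8,interpolation=cv2.INTER_CUBIC)
m=(g<145).astype(np.uint8); n,l,st,ce=cv2.connectedComponentsWithStats(m)
k=l[int((227.9-205)*8),int(22.5*8)]; px=(ce[k]+.5)/8-.5+[300,205]; print(px,st[k]/8)
print("hole",ray(c,px,.1),"pred px",proj(c,HOLE))
print(np.degrees(YAW))
q=qd(np.radians(25-90))
move_ptp((.51,.167,.30),q)
c=capture("wrist");W=cloud(c);np.savez("w5.npz",W=W,**c);cv2.imwrite("pics/w5.png",c["image"]);
print(proj(c,[[.5,.167,.168]]),current_clock())
E
```

```text
[322.3511 228.0254] [  10.625   11.75    24.5     23.5   3530.75 ]
hole [[ 0.5302 -0.1919  0.1   ]] pred px [[322.6404 227.8854]]
18.0
[[316.2121 239.7765]] 15.4667
```

View pics/w5.png

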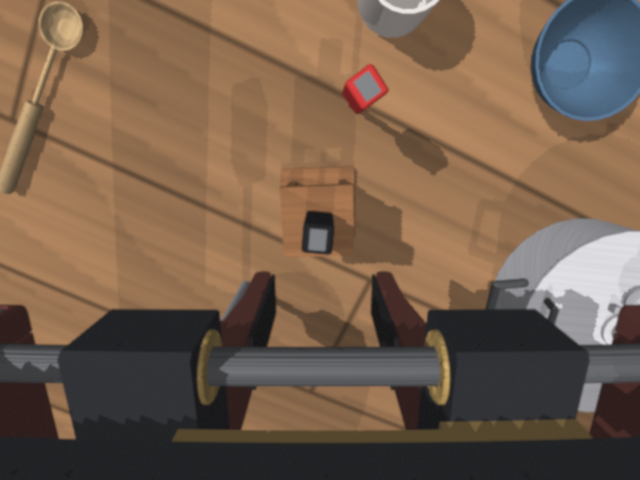

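Run:
```python
from h import *
np.set_printoptions(precision=4,suppress=True)
d=np.load("w5.npz"); c={k:d[k] for k in d}
im=c["image"]; x0,y0,x1,y1=285,200,350,265
sub=cv2.resize(im[y0:y1,x0:x1],None,fx=8,fy=8,interpolation=cv2.INTER_CUBIC); cv2.imwrite("pics/w5c.png",sub)
hsv=cv2.cvtColor(sub,cv2.COLOR_BGR2HSV); g=sub.max(2)
dark=((hsv[...,1]<60)|(g<50)).astype(np.uint8)
n,l,st,ce=cv2.connectedComponentsWithStats(dark); k=l[(239-y0)*8,(318-x0)*8]; print(st[k],ce[k])
grey=((l==k)&(g>90)).astype(np.uint8); n2,l2,s2,c2=cv2.connectedComponentsWithStats(grey); print(s2[1:],c2[1:])
k2=1+np.argmax(s2[1:,4]); px=(c2[k2]+.5)/8-.5+[x0,y0]
cnt=max(cv2.findContours((l2==k2).astype(np.uint8),0,1)[0],key=cv2.contourArea)[:,0]
Q=ray(c,(cnt+.5)/8-.5+[x0,y0],.168); print("grey rect",cv2.minAreaRect((Q[:,:2]*1000).astype(np.float32)),ray(c,px,.168))
W=c["W"][y0:y1,x0:x1].reshape(-1,3); T=W[(W[:,2]>.16)&(W[:,2]<.18)]; print(len(T),T.mean(0),cv2.minAreaRect((T[:,:2]*1000).astype(np.float32)))
B=W[(abs(W[:,2]-.108)<.004)]; print(len(B),cv2.minAreaRect((B[:,:2]*1000).astype(np.float32)))
```

```text
[  143    95   244   331 70371] [267.2993 262.9533]
[[  186   228   154   183 24383]] [[261.6335 318.9226]]
grey rect ((500.5343322753906, 166.2933807373047), (18.62693977355957, 14.540566444396973), 19.77801513671875) [[0.5006 0.1663 0.168 ]]
962 [0.5021 0.1665 0.1666] ((501.0926818847656, 166.1470947265625), (26.260509490966797, 25.989158630371094), 19.99343490600586)
2353 ((494.9893798828125, 165.53863525390625), (57.10959243774414, 64.25951385498047), 25.499435424804688)
```

View pics/w5c.png

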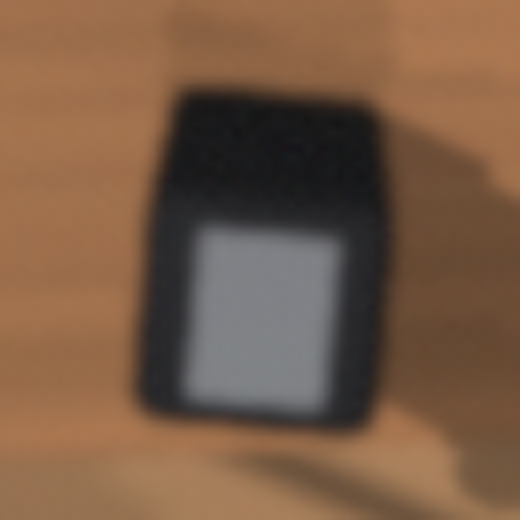

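The handle centre is at (0.501, 0.166) with yaw 20°. Next I'll grasp it and lift.

Run:
```python
from h import *
np.set_printoptions(precision=4,suppress=True)
q=qd(np.radians(-70)); g=np.array([.501,.1662,.120])
move_gripper(.06)
move_ptp(g+[0,0,.08],q)
print(servo_line(g,q,rate=.1,contact_N=8))
move_gripper(.0)
print("gap",current_finger_gap(),np.array(current_force()))
servo_line(g+[0,0,.15],q,rate=.1)
sleep(.2)
print("gap",current_finger_gap(),np.array(current_force()),current_clock())
c=capture("wrist");cv2.imwrite("pics/w6.png",c["image"]);
for n in ["scene","side"]:
    c=capture(n);np.savez(n+"6.npz",W=cloud(c),**c);x,y=proj(c,[.501,.166,.22])[0].astype(int);crop(c,x-70,y-70,x+70,y+80,4,f"pics/{n}6.png")
```

```text
False
gap 0.026226003672343286 [-0.907  -0.1712  1.9995]
gap 0.02576414881984062 [-0.5701  0.4104 -0.3957] 19.8417
```

View pics/w6.png

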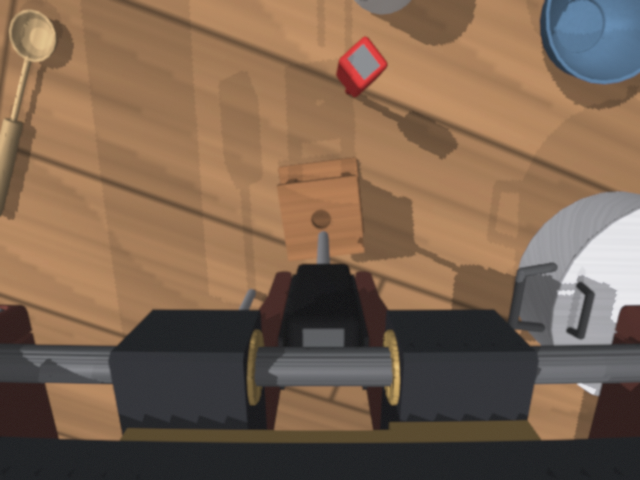

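View pics/side6.png

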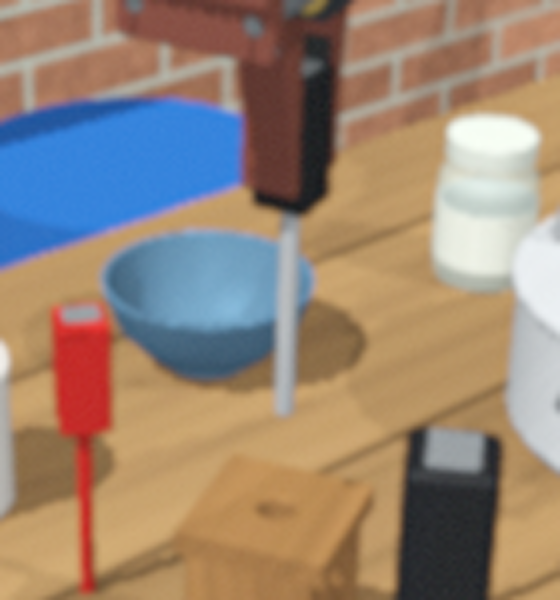

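View pics/scene6.png

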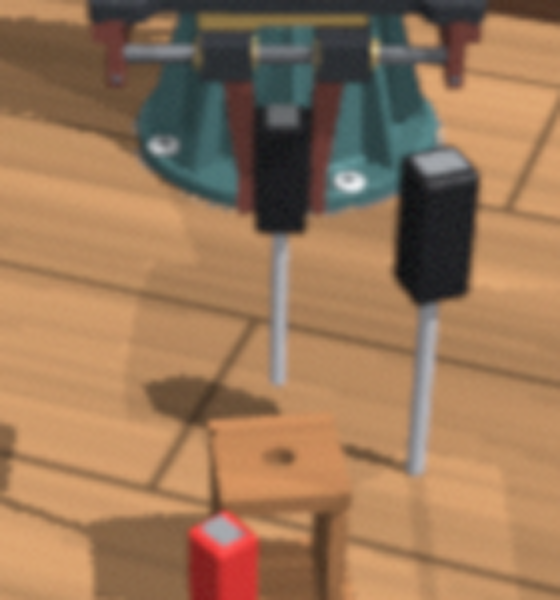

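It's held and drawn out. Next: over the hole (tip about 58 mm above the rim), then check alignment in both fixed cameras.

```bash
cat > chk.py <<'E'
from h import *
np.set_printoptions(precision=4,suppress=True)
def stem(n,tag):
    c=capture(n); np.savez(f"{n}{tag}.npz",W=cloud(c),**c)
    p=np.array(current_position()); 
    a,b=proj(c,[[*p[:2],p[2]+.018-.13],[*p[:2],p[2]+.018-.03]])
    x,y=((a+b)/2).astype(int); crop(c,x-60,y-50,x+60,y+70,5,f"pics/{n}{tag}.png")
    print(n,"pred tip",a,"pred stem top",b,"hole px",proj(c,[.5302,-.1919,.1])[0])
E
python3 - <<'E'
from chk import *
q=qd(np.radians(-70))
servo_line((.5302,-.1919,.27),q,rate=.18)
sleep(.3)
for n in ["scene","side"]: stem(n,"7")
c=capture("wrist");cv2.imwrite("pics/w7.png",c["image"]);np.savez("w7.npz",W=cloud(c),**c)
print(current_position(),current_finger_gap(),current_clock())
E
```

```text
scene pred tip [184.8351 187.7072] pred stem top [176.2245 149.1241] hole px [189.3197 208.0731]
side pred tip [446.981  191.1046] pred stem top [453.325  147.4903] hole px [443.5446 214.7086]
[ 0.5302 -0.1918  0.27  ] 0.02567539028254679 22.5917
```

View pics/scene7.png

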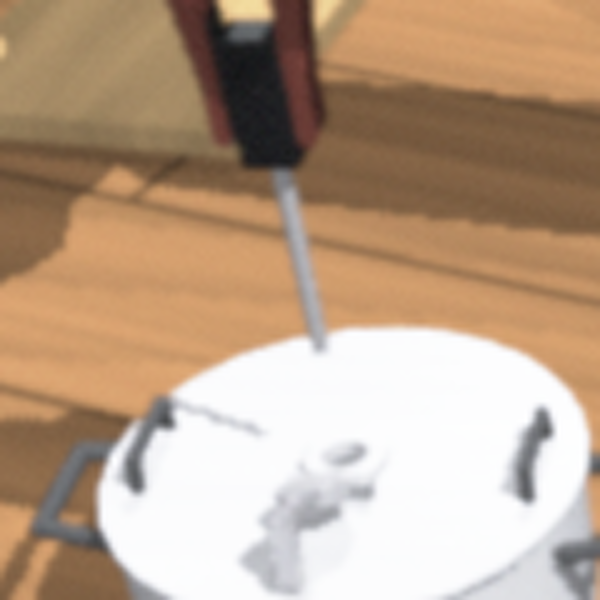

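View pics/side7.png

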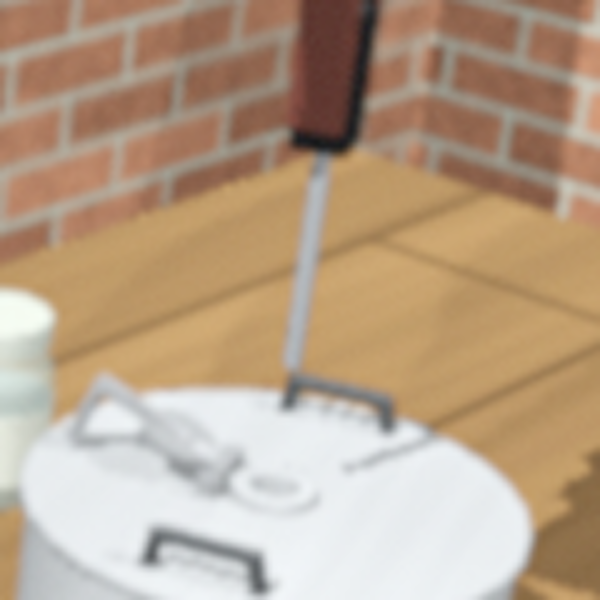

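View pics/w7.png

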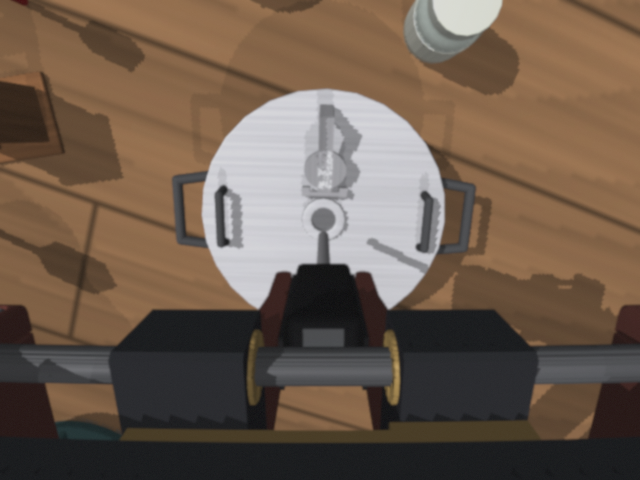

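The tip and hole show the same offset from prediction in both cameras: about -0.7 px in scene and +0.9 px in side. Tip and hole are therefore aligned to within about 1 mm. I'll lower to just above the rim and recheck.

Run:
```python
from chk import *
q=qd(np.radians(-70))
servo_line((.5302,-.1919,.222),q,rate=.06)
sleep(.3)
for n in ["scene","side"]: stem(n,"8")
c=capture("wrist");crop(c,270,170,370,270,6,"pics/w8.png")
print(current_position(),current_clock())
```

```text
scene pred tip [188.4932 204.5956] pred stem top [180.3543 168.1372] hole px [189.3197 208.0731]
side pred tip [444.1192 210.6308] pred stem top [450.2526 168.8057] hole px [443.5446 214.7086]
[ 0.5302 -0.1919  0.2221] 23.9917
```

View pics/scene8.png

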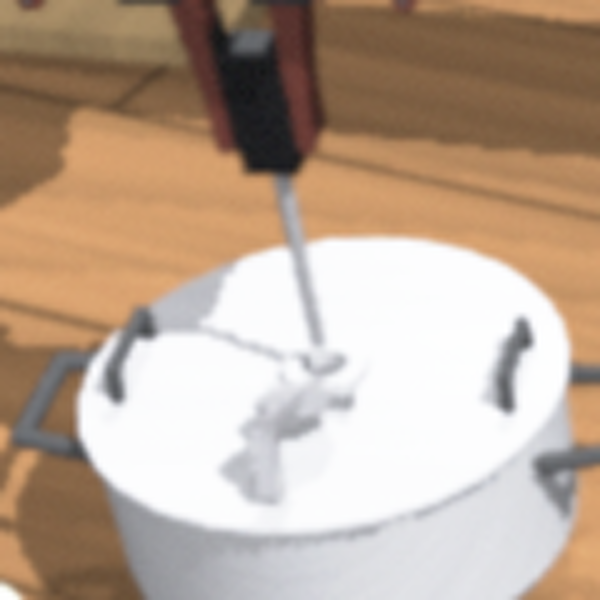

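View pics/side8.png

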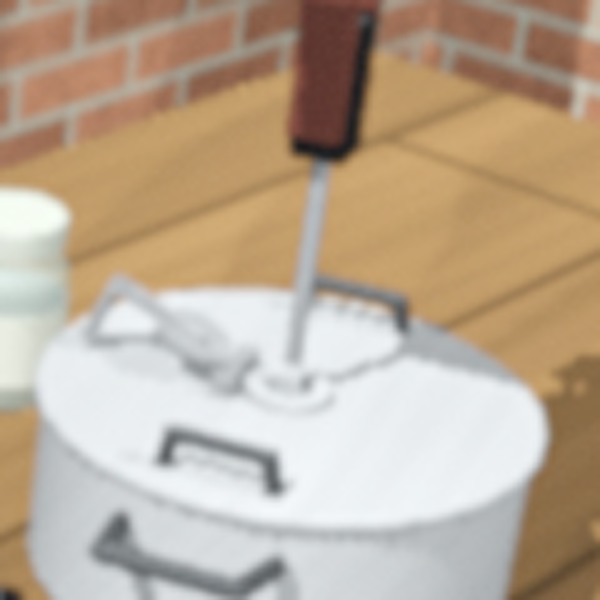

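View pics/w8.png

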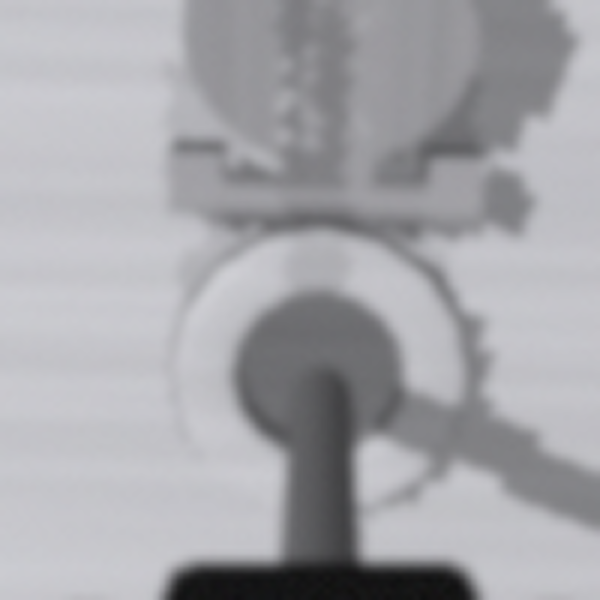

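The tip is centred over the hole in all three views; in the wrist crop it is at (322,385), where I'd expect it for the hole at (319,365). Next I'll insert.

Run:
```python
from chk import *
q=qd(np.radians(-70))
print(servo_line((.5302,-.1919,.172),q,rate=.04,contact_N=5))
sleep(.5)
for n in ["scene","side"]: stem(n,"9")
c=capture("wrist");crop(c,270,170,370,270,6,"pics/w9.png")
print(current_position(),current_force(),current_finger_gap(),np.abs(current_qvel()).max(),current_clock())
```

```text
False
scene pred tip [192.2795 221.3644] pred stem top [184.6042 186.9546] hole px [189.3197 208.0731]
side pred tip [441.2212 230.3067] pred stem top [447.1412 190.2626] hole px [443.5446 214.7086]
[ 0.5302 -0.1919  0.172 ] [-0.045  -0.2312 -0.8291] 0.02608855283521706 0.0028143470177215153 26.0417
```

View pics/w9.png

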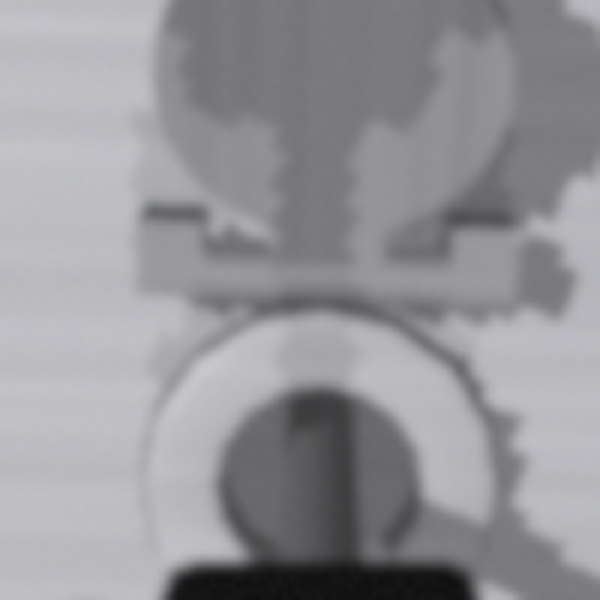

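View pics/side9.png

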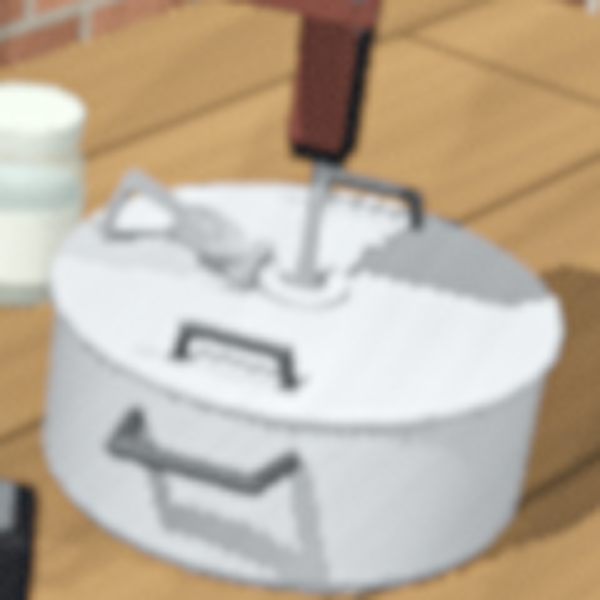

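View pics/scene9.png

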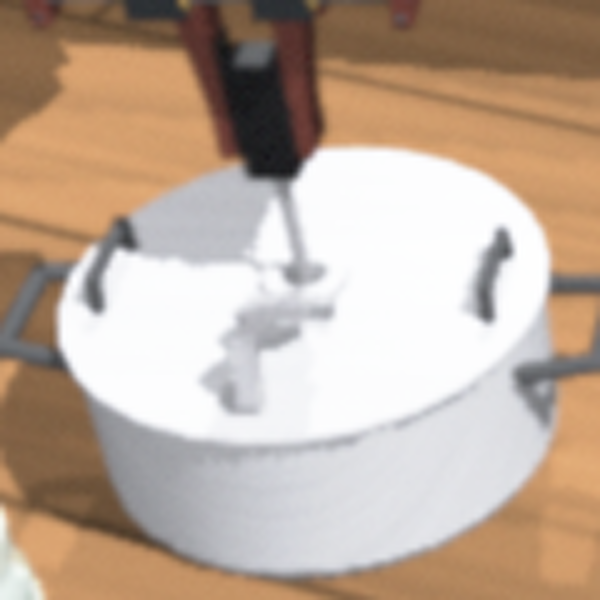

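```bash
python3 -c "
from bench import *
print(current_finger_gap(),current_clock()); close_job()"
```

```text
0.02608855283521706 26.0417
the job is handed in; nothing more can be done
```

I flipped the vent cover fully onto its back. I then drew the small black thermometer from its stand by the handle and lowered it into the vent hole. The job was handed in at 26 s of the 61 s allowed, with the gripper still holding it.

**Last checks:**
- **Depth:** by arm position, the tip is about 40 mm below the rim of the hole. This assumes the handle hasn't slipped in the grip; the tip showed no sign of it when I compared it with the hole just before lowering.
- **Centring:** the wrist camera shows the stem about 0.6 mm off the hole's centre. The scene and side cameras agreed to within about 1 mm before lowering.
- **Grip and contact:** the finger gap is 26 mm, matching the handle. There was no contact stop during insertion, the tool force is under 1 N, and the arm is still.
- **Cover:** the last pictures show it lying open on its back. I judged this by eye and didn't measure the angle.

I steered clear of the mug, bowl, jar and spoon, but didn't measure their positions again at the end. No check failed. The scene and side cameras disagreed by a few mm on absolute positions, so I relied on the wrist camera and on tip-to-hole comparisons within each picture.

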